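Take the dial padlock off the store chest

ROBOT

A 7-joint arm with a two-finger parallel gripper is mounted at the origin on the work surface. World frame = base frame: x ahead of the robot, y to its left, z up, the work surface at z = 0. Lengths are in m, angles in rad, forces in N, time in s.
With the tool pointing down it reaches from about 0.425 to 0.925 m from the base axis. Payload 6.8 kg.
Tool frame: the origin (TCP) lies between the finger pads; the fingertips stand r.tip_extent ahead of it and the grasp point (between the pads) lies 5 mm behind it (r.tip_extent is the distance from the TCP to the fingertips, in m); y points along the fingers, x is the direction in which the jaws open and shut, and the axes are right-handed (so a half turn about y gives the same grasp; the last joint's range is limited). The gripper opens to 85 mm and grips with 20 to 120 N. Pads are 22 mm wide; open, the fingers measure 114 mm over their backs; the gripper's body (76 mm by 85 mm) begins 54 mm behind the grasp point. The pads swing forward as they close: fully open they stand 13 mm farther back than shut.
Start: joints at [-1.29, 0.477, 0.022, 1.555, -0.011, 1.109, -0.083], TCP at [0.256, 0.625, 0.245] pointing down, gripper open.
Joint ranges: [-2.96, 2.96], [-0.34, 2.1], [-1.41, 1.46], [0.24, 2.44], [-1.37, 4.51], [0.17, 1.92], [-2.96, 2.96]. Speed limits (rad/s): [2.39, 2.39, 3.14, 3.14, 3.14, 3.14, 3.14].

INTERFACE

Orientations are given as a rotation vector (axis times angle).
In Python, from bench import r gives the robot as it stands.
- The arm moves only by the tool send_rows, never from a script. Its argument "plan" is a list of rows, each a list of 5 numbers: the shift along the tool's x, y, z in cm, then the turn about the tool's y in degrees, then the opening, from 0 (shut) to 1 (fully open). In form: [[dx, dy, dz, spin, grip], ...]. A call has 1 to 12 rows; each row shifts and turns the commanded pose from where the row before left it, along the tool's axes as they then stand; what a row does not reach is not made up. A row lasts 1/8 s, in which the tool goes at most 62.5 mm and 10.7 degrees, less where a joint would pass 70% of its speed; a pose out of reach is approached as far as the arm can. A call is refused whole if a number of a shift passes 6.25 or a number of a turn 10.7, either way. A call with a gripper value outside its range is refused whole. The fingers move at their own pace and stop on an object; "force" is the grip in N (left out, the last holds). Time passes only in rows, so rows that do not move let the fingers close. It gives the time, the measured TCP pose, the force and the opening at its end, in the units of the state.
- r.get_obs(): the state, without advancing time (a new reading comes with each control period).
- r.grab_frame(name): name is "side" or "top" or "wrist"; returns a dict with "image" (420x560x3 uint8, red, green, blue), "camera_matrix" (3x3 intrinsics, pixels), "cam_to_world" (4x4, takes a point from camera to world coordinates). Camera axes: x right, y down, z forward; pixel columns grow to the right and rows downward; lengths in m; the calibration is good to about 2 mm. The wrist camera is an equidistant fisheye: a pixel r from the principal point sees the ray r / f radians off the axis. A picture is of the moment at which its call begins. There is no depth.
- r.hand_in(): hands the job in, once; it reports no verdict.
Trained networks look in the newest picture that a camera, given by its name, has taken for a name from the list of things; names that differ only in an ending like _2 or _b are one class to them, and where a whole thing is asked for, a point or a joint stands for the part that bears it (a point fixed in the world has none). Each returns a list of dicts, best first, with "p" (0 to 1); they miss things now and then, are a little off and sometimes report something else, mostly with a low value. They report only what shows in the picture. A call takes as long as a camera call. They do not tell look-alikes from the thing itself.
- r.recognise(camera, target): "rect" ([left, top, right, bottom] in pixels, round what is visible of it).
The state is a dict: "clock": time; "joints": joint angles; "qvel": joint speeds; "tau": joint torques, N m; "tcp_pos": TCP position; "orientation": TCP orientation; "contact_force": force on the tool from outside, world axes, zero at the start; "moment": the same for the moment, N m; "grip_width": finger opening in m.
Only numpy, scipy, OpenCV 4.12 (cv2) and the standard library are available. Lean on these libraries where they do the work, as an engineer would, in place of code of your own. Each camera call takes 0.05 s, during which the arm holds its last target.

TASK

The store chest on the lab bench is locked with a dial padlock through the staple of its hasp. Set the lock's dial to its number, 3, feeling it click from mark to mark, pull the lock body back to draw the shackle fully open, and slip the lock off the staple, leaving the other things on the chest and bench alone. Finish while still holding the open lock: gripped, level with its dial up, still, and at least 10 cm above the chest's lid.

Things in the scene. Friction and masses are not known exactly. Their poses are not given: they have to be found in the camera images.
- padlock: Loose padlock, about 0.38 kg, on its back on the chest's front deck. Laminated steel body 54 mm (its x) by 58 mm (its y: grip across this) by 26 mm high, its sides bare; dial and knob on top reach 44.5 mm. Origin: centre of underside; z up through the dial; x towards the shackle. A small raised white index mark stands on the body's top edge on the shackle side (x +25 mm, y 0).
- dial (a joint): Angle of dial against lock body, rad, anticlockwise from above positive, endless. Black disc 43 mm wide with ten white strokes 36 deg (0.628 rad) apart: the long broad one, carried on over the knob, is 0; short ones are 1 to 9 counted clockwise from it. The number at the index mark is set: 0 at 0 rad, 3 at 1.885 (+/- 6.283), the long stroke then 108 deg anticlockwise of the mark.
- knob (a point): Centre of the round knurled knob on the dial's axis, 38 mm above the lock's underside; x along the long stroke. The knob is 22 mm wide, from 30.5 mm (top of the dial disc) to 44.5 mm above the underside. A sprung detent clicks at each number and draws the dial onto it (about 0.02 N m to pass). Only at 3 (within 0.13 rad) can the shackle be drawn. The loose lock may turn or shift as you dial.
- shackle (a joint): How far the shackle is drawn out along the lock's x, m: 0 shut, 0.022 fully open (a stop). It slides straight without swivelling, no spring, stays where left; about 2.5 N of friction. Fully open, the toe leg's end stands 15 mm clear of the body's face.
- bow (a point): Middle of the shackle's bow, centre of its 8 mm round bar: 57 mm from the lock's origin along its x when shut, 79 mm open, 13 mm above the underside. The legs leave the body's face (x +27 mm) at y +14 mm (long leg, captive) and y -14 mm (toe leg, comes free). Inside the U: 20 mm wide and, shut, 26 mm from face to bow.
- staple (a point): Middle of the staple's eye, 13 mm above the deck; axes as the chest's. Upright arch of 5 mm rod across the chest: two feet 28 mm apart along the chest's y, inside height 30 mm above the deck. The lock's toe leg runs through it; the +y foot stands inside the shackle's U, and the bow catches on it when the body is pulled back (its -x, best square to the chest).
- toe (a point): End of the toe leg on its centre line: 20 mm from the lock's origin along its x when shut (7 mm inside the body), 42 mm when fully open. To unhook the open lock: push it 38 mm forward (+x) from where the bow caught, so that the staple stands midway in the 15 mm gap between toe end and body (34.5 mm from the lock's origin), then lift straight up.
- chest: Grey steel store chest, fixed, 320 mm (x) by 300 mm (y), deck 120 mm high; origin: centre of underside; -x is its front. Staple 58 mm in front of the centre, so 102 mm behind the front edge. From x -26 mm back lies the lid, 2.5 mm higher. The flat hasp strap, 2 mm thick, 44 mm wide, runs from the lid to 4.5 mm in front of the staple; its hinge knuckle rises 6.5 mm above the deck.
- lid (a point): Middle of the lid's top face, 122.5 mm above the bench.
- meter: Bystander: handheld grey multimeter 70 x 130 x 30 mm lying on the chest's lid; origin: centre of underside.
- spool: Bystander: aluminium wire spool, 64 mm wide, 46 mm high, standing on the bench; origin: centre of underside.
- dish: Bystander: round steel parts dish, 80 mm across, 35 mm high, on the bench; origin: centre of underside.
- driver: Bystander: screwdriver 170 mm long lying on the bench beside the chest; origin: its middle, underside.
Things that resemble listed ones, but are neither listed nor needed, are in the scene too. What is shaped like the padlock but red is not meant.

How it is judged:
By the outcome, as a careful person would: the job done as asked, in the order asked, and still so for the second after the job is handed in, while the arm keeps its last pose, push and grip.
It also fails if it takes over 72 s, if anything falls off the work surface, if the arm or the gripper's body presses on something with over 40 N, if the wrist force passes 120 N, or if a joint passes its speed limit or range.

## Working session

There is one attempt and no reset: what is moved stays moved. The work goes in short steps, Python scripts to look and compute and a tool call to move; the robot and the scene stay as the last step left them, time stands still between calls to the robot, and variables do not carry over. Pictures are saved under pics/ and viewed, and the job is handed in when it is done.

Besides the shell and the picture viewer there is one more tool, called after ">>>" as name(argument=value, ...) on one line, values as JSON. send_rows: Moves the arm, as the interface text tells. Its arguments: {"type":"object","properties":{"plan":{"type":"array","items":{"type":"array","items":{"type":"number"}}},"force":{"type":"number"}},"required":["plan"]}

```bash
ls; mkdir -p pics; python3 - <<'E'
from bench import r
import cv2
o=r.get_obs(); print({k:o[k] for k in ('clock','tcp_pos','orientation','contact_force','grip_width')}, r.tip_extent)
for c in ('side','top','wrist'):
    f=r.grab_frame(c); cv2.imwrite(f'pics/a_{c}.png',f['image'][:,:,::-1]); print(c,f['camera_matrix'].tolist(),f['cam_to_world'].round(4).tolist())
    for t in ('padlock','knob','staple','chest','bow','toe'):
        try: print(t,[(x['rect'],x['p']) for x in r.recognise(c,t)][:4])
        except Exception as e: print(t,e)
E
```

```text
pics
{'clock': 0.0, 'tcp_pos': array([0.25564975, 0.62411316, 0.24432175]), 'orientation': array([-1.36951757, -0.91722031,  0.91957082]), 'contact_force': array([ 0.42686835, -0.24365171,  0.44961009]), 'grip_width': 0.08568292549336629} 0.014
side [[386.7055235704285, 0.0, 278.42738249937764], [0.0, 386.7055235704285, 209.5159062237107], [0.0, 0.0, 1.0]] [[0.9636, -0.2097, 0.1658, 0.3056], [-0.2669, -0.7176, 0.6433, -0.7439], [-0.0159, -0.6641, -0.7475, 0.9758], [0.0, 0.0, 0.0, 1.0]]
padlock [([260.0, 178.1, 288.1, 201.3], 0.93), ([197.0, 197.0, 226.4, 220.5], 0.55), ([262.0, 179.1, 278.9, 192.4], 0.31)]
knob [([202.7, 199.6, 216.7, 206.5], 0.58)]
staple [([237.1, 144.4, 366.0, 255.6], 0.77)]
chest [([234.9, 144.0, 365.9, 260.1], 0.81)]
bow [([213.6, 198.9, 226.0, 205.5], 0.6), ([341.6, 319.6, 378.6, 351.4], 0.35)]
toe []
top [[484.8815521326902, 0.0, 284.94647289275497], [0.0, 484.8815521326902, 212.4025706517839], [0.0, 0.0, 1.0]] [[0.0089, -0.9818, 0.1896, 0.2944], [-0.9999, -0.0076, 0.0077, 0.009], [-0.0061, -0.1897, -0.9818, 1.2571], [0.0, 0.0, 0.0, 1.0]]
padlock [([250.5, 201
[... 205 characters left out ...]
, 273.7, 214.2], 0.4)]
chest [([196.9, 118.9, 331.0, 261.4], 0.57), ([232.3, 126.6, 284.7, 160.0], 0.31), ([431.6, 263.5, 447.9, 326.9], 0.21)]
bow [([256.7, 198.3, 276.5, 211.2], 0.5), ([212.5, 283.3, 231.7, 295.8], 0.46)]
toe [([212.2, 278.8, 229.5, 293.0], 0.4)]
wrist [[325.19226210127806, 0.0, 278.22727144925284], [0.0, 325.19226210127806, 201.23276631606078], [0.0, 0.0, 1.0]] [[0.3782, 0.8924, 0.246, 0.1933], [0.9257, -0.3648, -0.0997, 0.6488], [0.0008, 0.2654, -0.9641, 0.3734], [0.0, 0.0, 0.0, 1.0]]
padlock [([18.1, 284.3, 49.7, 326.5], 0.86)]
knob [([17.6, 299.4, 40.2, 324.4], 0.69)]
staple [([88.0, 368.5, 122.1, 416.4], 0.81)]
chest [([84.6, 370.8, 124.9, 417.1], 0.74)]
bow []
toe []
```

View pics/a_side.png

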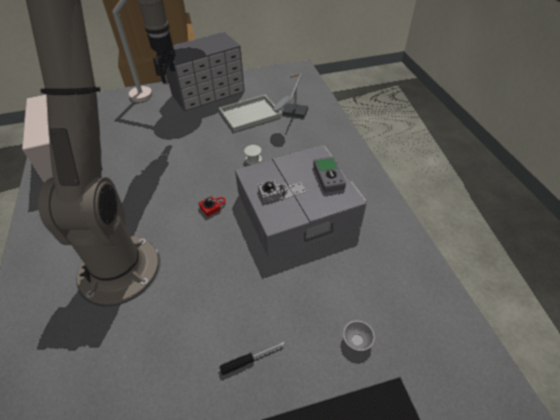

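View pics/a_top.png

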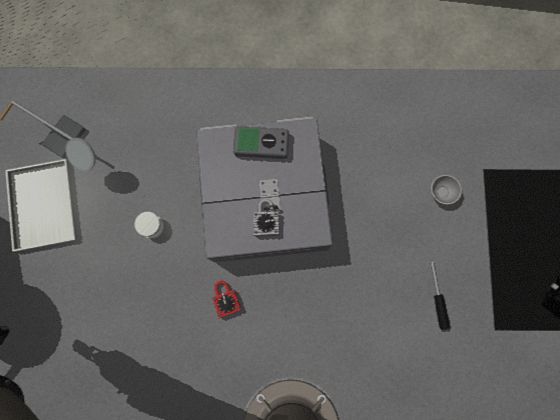

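```bash
python3 - <<'E'
import cv2
a=cv2.imread('pics/a_top.png')[185:250,230:310]; cv2.imwrite('pics/a_topc.png',cv2.resize(a,None,fx=9,fy=9,interpolation=cv2.INTER_CUBIC))
E
```

```text
(no output)
```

View pics/a_topc.png

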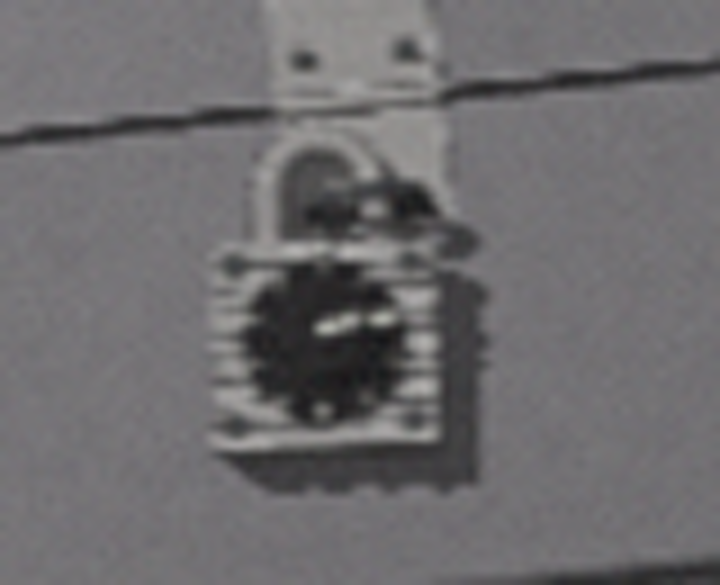

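The padlock meant is the grey one on the chest's deck at top (266,222). The red one at (226,300) stands on the bench and is the look-alike. In the crop, the long stroke points to the image's right, about 80° clockwise of the mark, so the dial is near 8. Next I'll localise it.

```bash
cat > h.py <<'E'
from bench import r
import numpy as np, cv2
from scipy.spatial.transform import Rotation as R
def ray(f,c,u,v):
    K=f['camera_matrix'];T=f['cam_to_world']
    x=(u-K[0,2])/K[0,0];y=(v-K[1,2])/K[1,1]
    if c=='wrist':
        th=np.hypot(x,y); d=np.array([x/th*np.sin(th),y/th*np.sin(th),np.cos(th)]) if th>0 else np.array([0,0,1.])
    else: d=np.array([x,y,1.])
    return T[:3,3],T[:3,:3]@d
def onz(f,c,u,v,z):
    o,d=ray(f,c,u,v); return o+d*(z-o[2])/d[2]
def proj(f,c,P):
    K=f['camera_matrix'];T=f['cam_to_world']
    p=T[:3,:3].T@(np.array(P)-T[:3,3])
    if c=='wrist':
        th=np.arctan2(np.hypot(p[0],p[1]),p[2]);n=np.hypot(p[0],p[1]); q=p[:2]/n*th
    else: q=p[:2]/p[2]
    return K[0,0]*q+K[:2,2]
def tool():
    o=r.get_obs(); return o['tcp_pos'],R.from_rotvec(o['orientation']).as_matrix(),o
def state():
    p,M,o=tool(); print('t',round(o['clock'],2),'tcp',p.round(4),'F',o['contact_force'].round(1),'M',o['moment'].round(3),'w',round(o['grip_width'],4),'j',o['joints'].round(2)); print('yaw of tool x deg',np.degrees(np.arctan2(M[1,0],M[0,0])).round(2)); print(M.round(3)); return p,M,o
def shot(c,name,box=None,s=1):
    f=r.grab_frame(c); im=f['image'][:,:,::-1]
    if box: l,t,rr,b=box; im=im[t:b,l:rr]
    if s!=1: im=cv2.resize(im,None,fx=s,fy=s,interpolation=cv2.INTER_CUBIC)
    cv2.imwrite('pics/'+name+'.png',im); return f
E
python3 - <<'E'
from h import *
state()
f=r.grab_frame('top')
c=lambda u,v:(230+u/9,185+v/9)
print('knob',onz(f,'top',*c(330,325),.12+.0445))
P=[c(215,250),c(435,250),c(210,445),c(438,437)]
for p in P: print(onz(f,'top',*p,.146))
# seam of lid
a=onz(f,'top',202,203.5,.1225);b=onz(f,'top',326,191,.1225);print(a,b,np.degrees(np.arctan2(*(a-b)[:2]))) 
for q in [(198,129),(316,118),(208,258),(330,245)]: print(onz(f,'top',*q,.12))
E
```

```text
t 1.05 tcp [0.2559 0.6246 0.2453] F [-0.3 -1.3  0.6] M [-0.02  -0.006 -0.046] w 0.0855 j [-1.29  0.48  0.02  1.56 -0.01  1.11 -0.08]
yaw of tool x deg 67.72
[[ 0.379  0.    -0.925]
 [ 0.925 -0.     0.379]
 [-0.    -1.    -0.   ]]
knob [0.48482438 0.05919766 0.1645    ]
[0.50755829 0.09019899 0.146     ]
[0.50799854 0.03313101 0.146     ]
[0.45648882 0.09041086 0.146     ]
[0.45903459 0.03179763 0.146     ]
[0.53372566 0.21667409 0.1225    ] [ 0.56667612 -0.08027308  0.1225    ] -6.331868817009288
[0.72246924 0.23482765 0.12      ]
[ 0.75314101 -0.05700881  0.12      ]
[0.40359482 0.19761671 0.12      ]
[ 0.43661645 -0.08895373  0.12      ]
```

>>> send_rows(plan=[[-3.65,-0.2,-3.5,0,1],[-3.65,-0.2,-3.5,0,1],[-3.65,-0.2,-3.5,0,1],[-3.65,-0.2,-3.5,0,1],[-3.65,-0.2,-3.5,0,1],[-3.65,-0.2,-3.5,0,1],[-3.65,0,-3.5,0,1],[-3.65,0,-3.5,0,1],[-3.65,0,-3.5,0,1],[-3.65,0,-3.5,0,1],[-3.65,0,-3.5,0,1],[-3.65,0,-3.5,0,1]])

```text
clock: 2.6
tcp_pos: [0.479, 0.0586, 0.2577]
orientation: [-1.368, -0.919, 0.917]
contact_force: [0.6, 0.9, 0.3]
grip_width: 0.0855
```

>>> send_rows(plan=[[0,0,0,-10,1],[0,0,0,-10,1],[0,0,0,-2.3,1],[0,0,0,0,1],[0,0,0,0,1]])

```text
clock: 3.22
tcp_pos: [0.4785, 0.0601, 0.2574]
orientation: [-1.21, -1.209, 1.209]
contact_force: [0.5, 0.0, -0.4]
grip_width: 0.0853
```

```bash
python3 - <<'E'
from h import *
state()
f=shot('wrist','b_w'); print(f['cam_to_world'].round(4).tolist())
for t in ('padlock','knob'): print(t,[(x['rect'],x['p']) for x in r.recognise('wrist',t)][:4])
E
```

```text
t 3.23 tcp [0.4785 0.0601 0.2574] F [ 0.5  0.  -0.4] M [ 0.005 -0.001  0.015] w 0.0853 j [-0.53  0.14  0.31  2.01 -0.05  1.    1.37]
yaw of tool x deg 89.97
[[ 0.001  0.    -1.   ]
 [ 1.     0.     0.001]
 [ 0.    -1.    -0.   ]]
[[-0.0005, 0.964, 0.2659, 0.4109], [1.0, 0.0002, 0.0011, 0.0589], [0.001, 0.2659, -0.964, 0.3855], [0.0, 0.0, 0.0, 1.0]]
padlock [([245.9, 168.3, 319.6, 273.1], 0.75), ([336.7, 0.1, 397.1, 71.0], 0.66)]
knob [([254.9, 184.2, 308.6, 237.5], 0.84), ([350.6, 1.3, 390.8, 40.2], 0.74)]
```

View pics/b_w.png

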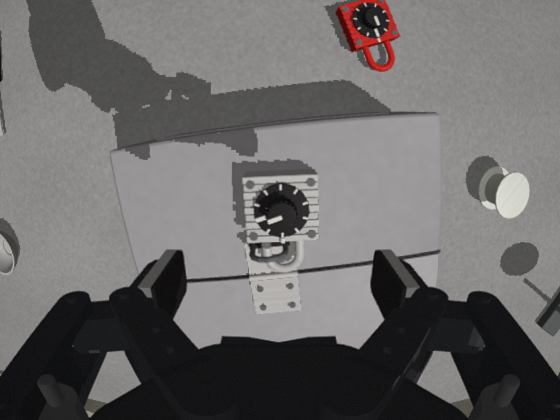

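```bash
python3 - <<'E'
import cv2
a=cv2.imread('pics/b_w.png')[165:275,230:335]; cv2.imwrite('pics/b_wc.png',cv2.resize(a,None,fx=5.4,fy=5.4,interpolation=cv2.INTER_CUBIC))
E
```

```text
(no output)
```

View pics/b_wc.png

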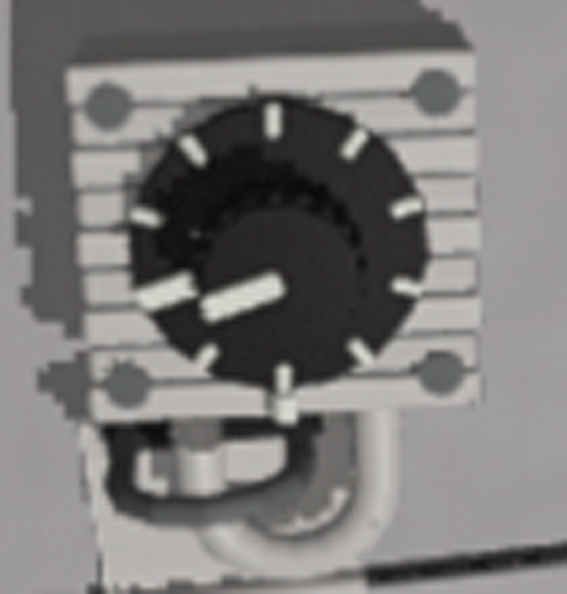

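```bash
cat >> h.py <<'E'
E
python3 - <<'E'
from h import *
f=r.grab_frame('wrist')
c=lambda u,v:(230+u/5.4,165+v/5.4)
P=[onz(f,'wrist',*c(*q),.146) for q in [(68,68),(472,52),(92,418),(478,402)]]
for p in P: print(p.round(4))
print('ctr',np.mean(P,0))
print('yaw from x-edges',[np.degrees(np.arctan2(*(b-a)[[1,0]])) for a,b in ((P[0],P[2]),(P[1],P[3]))],'y edges',[np.degrees(np.arctan2(-(b-a)[0],(b-a)[1])) for a,b in ((P[0],P[1]),(P[2],P[3]))])
print('mark',onz(f,'wrist',*c(285,408),.148),'dial',onz(f,'wrist',*c(280,242),.1505),'knob',onz(f,'wrist',*c(282,288),.1645))
print('seam',onz(f,'wrist',190,281,.1225),onz(f,'wrist',438,252,.1225))
print('staple top',onz(f,'wrist',*c(190,510),.1525),onz(f,'wrist',*c(195,455),.137))
E
```

```text
[0.4585 0.0323 0.146 ]
[0.4561 0.0886 0.146 ]
[0.511  0.0343 0.146 ]
[0.5085 0.0913 0.146 ]
ctr [0.48352345 0.06163828 0.146     ]
yaw from x-edges [np.float64(2.1659821464992635), np.float64(2.9678397451885012)] y edges [np.float64(2.379934439075283), np.float64(2.5432643016791316)]
mark [0.50847332 0.06277856 0.148     ] dial [0.48238376 0.06190186 0.1505    ] knob [0.48449868 0.06201429 0.1645    ]
seam [ 0.56163602 -0.02408979  0.1225    ] [0.53424225 0.21392698 0.1225    ]
staple top [0.52287858 0.0488913  0.1525    ] [0.52088258 0.04912799 0.137     ]
```

>>> send_rows(plan=[[0.17,1,-0.5,0,0.4],[0,2,0,0,0.4],[0,2,0,0,0.4],[0,2,0,0,0.4],[0,1,0,0,0.4],[0,0.3,0,0,0.4],[0,0,0,0,0.4]])

```text
clock: 4.3
tcp_pos: [0.4838, 0.0618, 0.1745]
orientation: [-1.209, -1.21, 1.209]
contact_force: [0.6, 1.0, -0.2]
grip_width: 0.0341
```

```bash
python3 - <<'E'
from h import *
state()
f=shot('wrist','c_w',(170,130,390,330),3.6)
s=r.grab_frame('side'); cv2.imwrite('pics/c_s.png',cv2.resize(s['image'][150:230,220:320,::-1],None,fx=6,fy=6,interpolation=cv2.INTER_CUBIC))
p=r.get_obs()['tcp_pos']; print(proj(f,'wrist',p+[0,0,-.014]))
E
```

```text
t 4.3 tcp [0.4838 0.0618 0.1745] F [ 0.6  1.  -0.2] M [-0.038 -0.012  0.019] w 0.0341 j [-0.51  0.26  0.3   2.08 -0.11  0.81  1.42]
yaw of tool x deg 90.02
[[-0.  0. -1.]
 [ 1.  0. -0.]
 [ 0. -1. -0.]]
[280.60764234 258.79452673]
```

View pics/c_w.png

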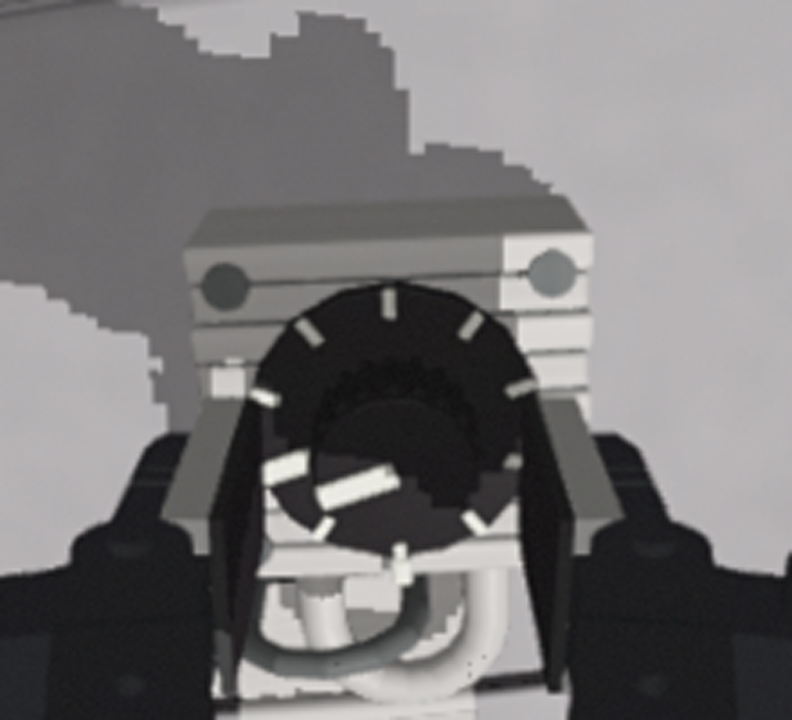

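View pics/c_s.png

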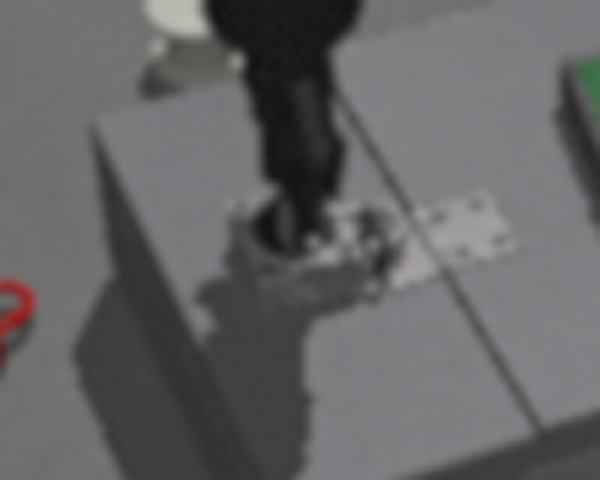

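>>> send_rows(plan=[[0,0.4,0,0,0.4],[0,0.3,0,0,0.3],[0,0,0,0,0.2],[0,0,0,0,0.1],[0,0,0,0,0.1],[0,0,0,0,0.1]], force=30)

```text
clock: 5.15
tcp_pos: [0.4833, 0.0618, 0.1672]
orientation: [-1.209, -1.209, 1.21]
contact_force: [0.0, 0.9, -2.4]
grip_width: 0.0203
```

```bash
python3 - <<'E'
from h import *
state()
f=shot('wrist','d_w',(170,130,390,330),3.6)
E
```

```text
t 5.15 tcp [0.4833 0.0618 0.1672] F [ 0.   0.9 -2.4] M [ 0.174 -0.006 -0.053] w 0.0203 j [-0.51  0.27  0.29  2.09 -0.11  0.8   1.43]
yaw of tool x deg 90.02
[[-0. -0. -1.]
 [ 1. -0. -0.]
 [-0. -1.  0.]]
```

View pics/d_w.png

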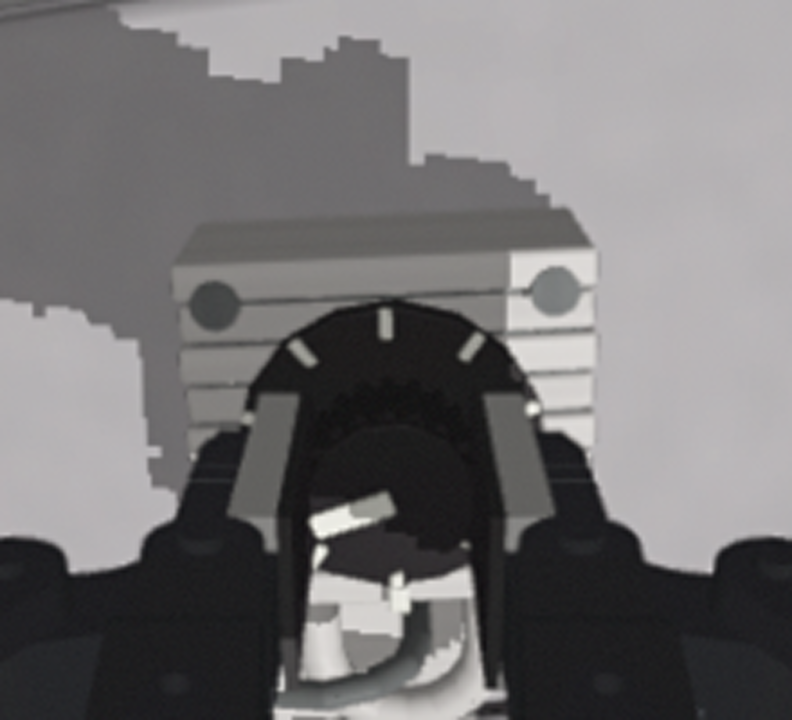

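>>> send_rows(plan=[[0,0.15,0,0,0.1],[0,0,0,0,0.1]])

```text
clock: 5.45
tcp_pos: [0.4835, 0.0617, 0.1669]
orientation: [-1.209, -1.209, 1.209]
contact_force: [-4.6, 0.4, 12.2]
grip_width: 0.0202
```

>>> send_rows(plan=[[0,0,0,9,0.1],[0,0,0,9,0.1],[0,0,0,9,0.1],[0,0,0,9,0.1],[0,0,0,0,0.1]])

```text
clock: 6.08
tcp_pos: [0.4836, 0.0621, 0.1669]
orientation: [-1.442, -0.734, 0.734]
contact_force: [-4.7, -0.1, 12.6]
grip_width: 0.0203
```

```bash
python3 - <<'E'
from h import *
state()
f=shot('wrist','e_w',(170,130,390,330),3.6)
E
```

```text
t 6.08 tcp [0.4836 0.0621 0.1669] F [-4.7 -0.1 12.6] M [0.116 1.088 0.021] w 0.0203 j [-0.61  0.28  0.42  2.09 -0.16  0.79  0.85]
yaw of tool x deg 53.92
[[ 0.589  0.    -0.808]
 [ 0.808  0.001  0.589]
 [ 0.001 -1.     0.   ]]
```

View pics/e_w.png

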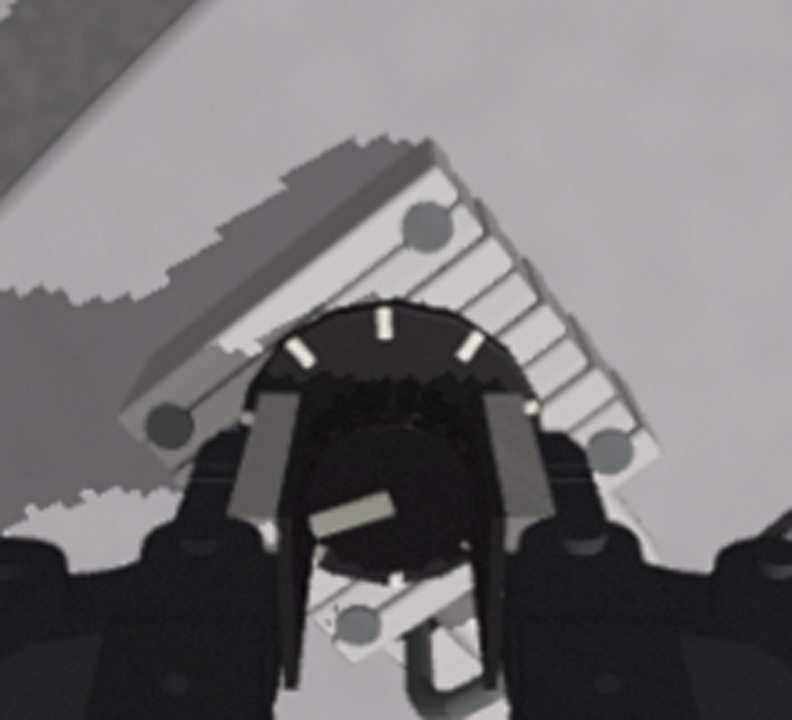

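>>> send_rows(plan=[[0,0,0,9,0.1],[0,0,0,9,0.1],[0,0,0,9,0.1],[0,0,0,9,0.1],[0,0,0,0,0.1]])

```text
clock: 6.75
tcp_pos: [0.4839, 0.0623, 0.1669]
orientation: [-1.556, -0.246, 0.245]
contact_force: [-4.0, 1.3, 11.4]
grip_width: 0.0199
```

```bash
python3 - <<'E'
from h import *
state()
f=shot('wrist','f_w',(170,130,390,330),3.6)
E
```

```text
t 6.75 tcp [0.4839 0.0623 0.1669] F [-4.   1.3 11.4] M [ 0.304  0.889 -0.028] w 0.0199 j [-0.72  0.3   0.56  2.1  -0.22  0.8   0.28]
yaw of tool x deg 17.94
[[ 0.951  0.001 -0.308]
 [ 0.308  0.001  0.951]
 [ 0.001 -1.     0.001]]
```

View pics/f_w.png

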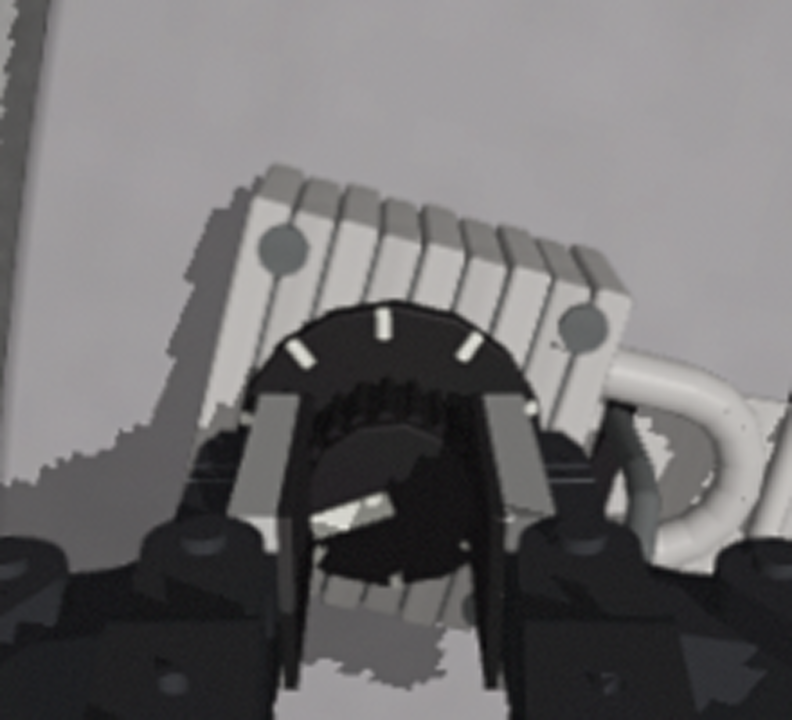

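>>> send_rows(plan=[[0,0,0,9,0.1],[0,0,0,9,0.1],[0,0,0,9,0.1],[0,0,0,9,0.1],[0,0,0,0,0.1]])

```text
clock: 7.42
tcp_pos: [0.4843, 0.0624, 0.167]
orientation: [-1.555, 0.246, -0.248]
contact_force: [-2.2, 1.4, 10.7]
grip_width: 0.0202
```

>>> send_rows(plan=[[0,0,0,9,0.1],[0,0,0,9,0.1],[0,0,0,9,0.1],[0,0,0,9,0.1],[0,0,0,0,0.1]])

```text
clock: 8.05
tcp_pos: [0.4846, 0.0621, 0.167]
orientation: [-1.441, 0.735, -0.737]
contact_force: [-2.1, 1.1, 10.6]
grip_width: 0.0207
```

>>> send_rows(plan=[[0,0,0,9,0.1],[0,0,0,9,0.1],[0,0,0,9,0.1],[0,0,0,9,0.1],[0,0,0,0,0.1]])

```text
clock: 8.68
tcp_pos: [0.4848, 0.0617, 0.167]
orientation: [-1.207, 1.209, -1.211]
contact_force: [-2.0, 1.0, 10.3]
grip_width: 0.0208
```

```bash
python3 - <<'E'
from h import *
state()
f=shot('wrist','g_w',(170,130,390,330),3.6)
E
```

```text
t 8.68 tcp [0.4848 0.0617 0.167 ] F [-2.   1.  10.3] M [0.022 0.35  0.061] w 0.0208 j [-1.07  0.44  1.04  2.12 -0.51  0.86 -1.3 ]
yaw of tool x deg -90.08
[[-0.001  0.002  1.   ]
 [-1.     0.    -0.001]
 [-0.    -1.     0.002]]
```

View pics/g_w.png

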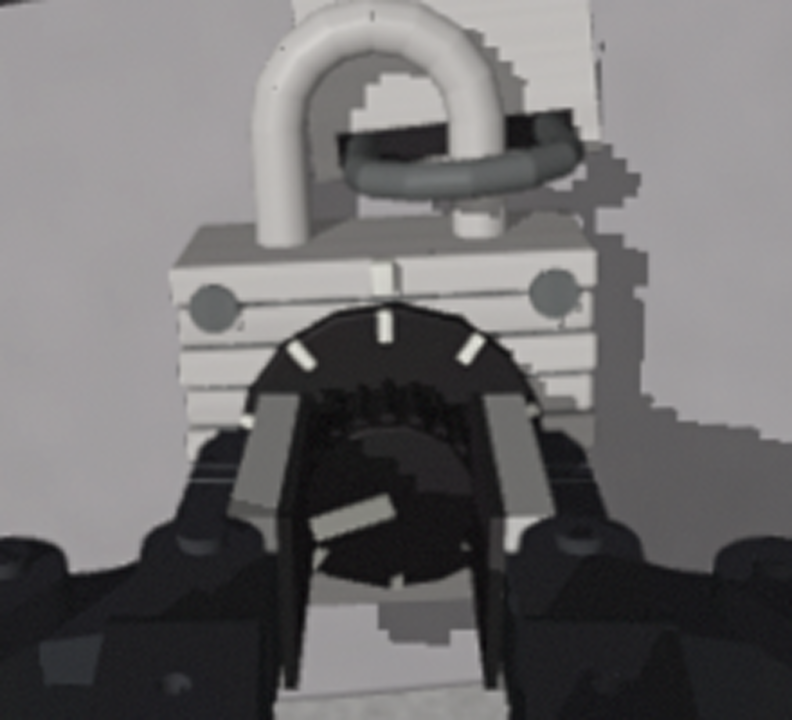

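>>> send_rows(plan=[[0,-0.15,0,0,0.1],[0,0,0,0,0.3],[0,0,0,0,0.4],[0,0,0,0,0.5],[0,-2,0,0,1],[0,-3,0,0,1],[0,-2,0,0,1],[0,0,0,0,1]])

```text
clock: 9.72
tcp_pos: [0.4843, 0.0621, 0.2383]
orientation: [-1.207, 1.208, -1.209]
contact_force: [-0.7, 0.5, -0.8]
grip_width: 0.0855
```

```bash
python3 - <<'E'
from h import *
state()
f=shot('wrist','h_w',(180,100,380,250),4)
E
```

```text
t 9.72 tcp [0.4843 0.0621 0.2383] F [-0.7  0.5 -0.8] M [ 0.011 -0.061  0.053] w 0.0855 j [-1.21  0.33  1.18  2.05 -0.37  0.99 -1.41]
yaw of tool x deg -89.95
[[ 0.001  0.002  1.   ]
 [-1.     0.001  0.001]
 [-0.001 -1.     0.002]]
```

View pics/h_w.png

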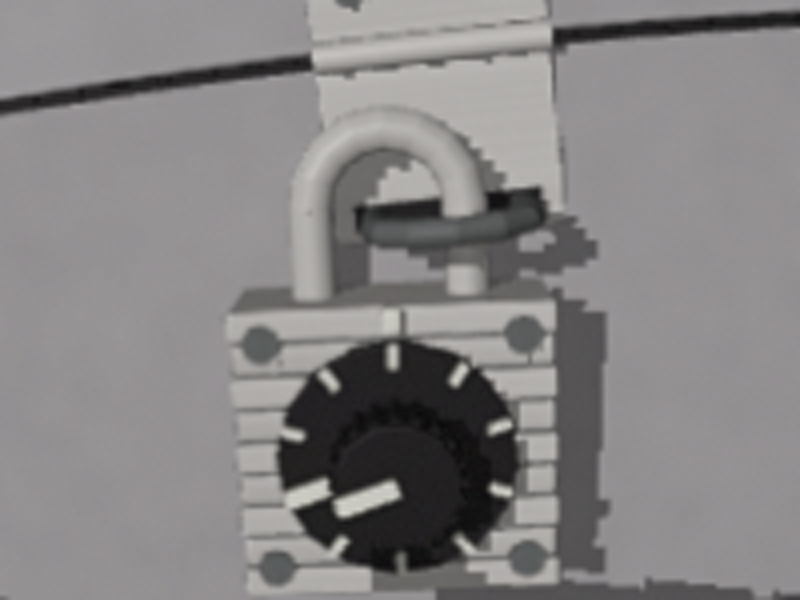

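```bash
python3 - <<'E'
from h import *
f=r.grab_frame('wrist')
c=lambda u,v:(180+u/4,100+v/4)
P=[onz(f,'wrist',*c(*q),.146) for q in [(226,315),(557,298),(248,593),(560,583)]]
for p in P: print(p.round(4))
print('ctr',np.mean(P,0))
print('yaw x-edges',[np.degrees(np.arctan2(*(a-b)[[1,0]])) for a,b in ((P[0],P[2]),(P[1],P[3]))],'y',[np.degrees(np.arctan2(-(a-b)[0],(a-b)[1])) for a,b in ((P[0],P[1]),(P[2],P[3]))])
print('knob',onz(f,'wrist',*c(395,488),.1645),'mark',onz(f,'wrist',*c(395,320),.147))
print('bow',onz(f,'wrist',*c(385,125),.137))
print('staple arch ends',onz(f,'wrist',*c(362,222),.1475),onz(f,'wrist',*c(545,205),.1475), 'mid',onz(f,'wrist',*c(455,225),.1525))
print('seam',onz(f,'wrist',180,126,.1225),onz(f,'wrist',380,104,.1225))
E
```

```text
[0.5061 0.0899 0.146 ]
[0.5093 0.0328 0.146 ]
[0.454  0.0877 0.146 ]
[0.4562 0.0302 0.146 ]
ctr [0.48140065 0.06016716 0.146     ]
yaw x-edges [np.float64(2.468865838909731), np.float64(2.7726985891316844)] y [np.float64(3.1235455747733822), np.float64(2.1100687763510964)]
knob [0.48109507 0.06065402 0.1645    ] mark [0.50544674 0.06071372 0.147     ]
bow [0.53827135 0.06253237 0.137     ]
staple arch ends [0.52243197 0.06630965 0.1475    ] [0.5255372  0.03544775 0.1475    ] mid [0.52262491 0.05086898 0.1525    ]
seam [0.54303983 0.13622376 0.1225    ] [ 0.56044217 -0.01613226  0.1225    ]
```

>>> send_rows(plan=[[0.1,2,-0.2,-2.6,1],[0,3,0,0,1],[0,3,0,0,1],[0,1.5,0,0,1],[0,0.5,0,0,1],[0,0,0,0,1]], force=50)

```text
clock: 10.58
tcp_pos: [0.4817, 0.0607, 0.1375]
orientation: [-1.23, 1.175, -1.176]
contact_force: [0.1, 0.1, 0.2]
grip_width: 0.0855
```

```bash
python3 - <<'E'
from h import *
state()
f=shot('wrist','i_w',(150,80,410,340),2.3)
E
```

```text
t 10.57 tcp [0.4817 0.0607 0.1375] F [0.1 0.1 0.2] M [-0.013 -0.027 -0.005] w 0.0855 j [-1.01  0.47  0.97  2.14 -0.55  0.8  -1.21]
yaw of tool x deg -87.4
[[ 0.045  0.     0.999]
 [-0.999 -0.     0.045]
 [ 0.    -1.     0.   ]]
```

View pics/i_w.png

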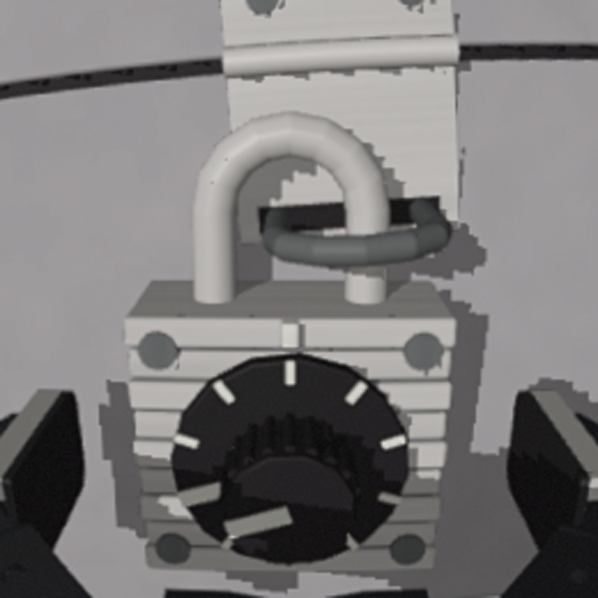

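>>> send_rows(plan=[[0,0,0,0,0.8],[0,0,0,0,0.7],[0,0,0,0,0.6],[0,0,0,0,0.5],[0,0,0,0,0.5],[0,0,0,0,0.5]], force=50)

```text
clock: 11.38
tcp_pos: [0.4818, 0.0612, 0.1381]
orientation: [-1.229, 1.175, -1.174]
contact_force: [-2.2, 0.1, 8.3]
grip_width: 0.0572
```

```bash
python3 - <<'E'
from h import *
state()
f=shot('wrist','j_w',(150,80,410,340),2.3)
E
```

```text
t 11.38 tcp [0.4818 0.0612 0.1381] F [-2.2  0.1  8.3] M [ 0.059  0.534 -0.058] w 0.0572 j [-1.01  0.47  0.97  2.14 -0.55  0.8  -1.21]
yaw of tool x deg -87.36
[[ 0.046  0.     0.999]
 [-0.999  0.001  0.046]
 [-0.001 -1.     0.001]]
```

View pics/j_w.png

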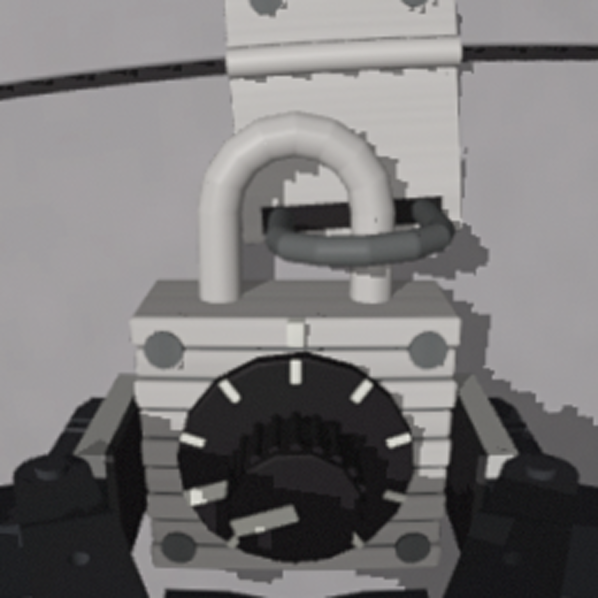

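>>> send_rows(plan=[[0,-0.2,0,0,0.5],[0,0,0,-2,0.5],[0,0,0,-1.8,0.5],[0,0,-0.4,0,0.5],[0,0,-0.4,0,0.5],[0,0,0,0,0.5]], force=60)

```text
clock: 12.18
tcp_pos: [0.4729, 0.0598, 0.1392]
orientation: [-1.26, 1.127, -1.126]
contact_force: [0.8, -0.4, -3.4]
grip_width: 0.0569
```

```bash
python3 - <<'E'
from h import *
state()
f=shot('wrist','k_w',(150,80,410,340),2.3)
E
```

```text
t 12.18 tcp [0.4729 0.0598 0.1392] F [ 0.8 -0.4 -3.4] M [0.    0.057 0.027] w 0.0569 j [-1.02  0.45  0.96  2.16 -0.53  0.79 -1.17]
yaw of tool x deg -83.59
[[ 0.112 -0.001  0.994]
 [-0.994  0.     0.112]
 [-0.    -1.    -0.001]]
```

View pics/k_w.png

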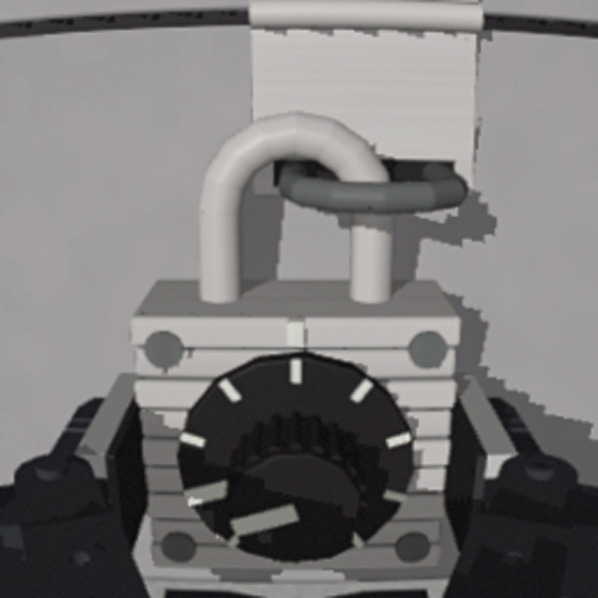

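>>> send_rows(plan=[[0,0,-0.4,0,0.5],[0,0,-0.4,0,0.5],[0,0,-0.4,0,0.5],[0,0,-0.4,0,0.5],[0,0,0,0,0.5]])

```text
clock: 12.85
tcp_pos: [0.4572, 0.0581, 0.1393]
orientation: [-1.26, 1.127, -1.126]
contact_force: [1.2, 0.1, -2.7]
grip_width: 0.0569
```

```bash
python3 - <<'E'
from h import *
state()
f=shot('wrist','l_w',(150,80,410,340),2.3)
E
```

```text
t 12.85 tcp [0.4572 0.0581 0.1393] F [ 1.2  0.1 -2.7] M [-0.029 -0.189 -0.004] w 0.0569 j [-1.05  0.42  0.98  2.2  -0.51  0.77 -1.18]
yaw of tool x deg -83.57
[[ 0.112 -0.001  0.994]
 [-0.994  0.     0.112]
 [-0.    -1.    -0.   ]]
```

View pics/l_w.png

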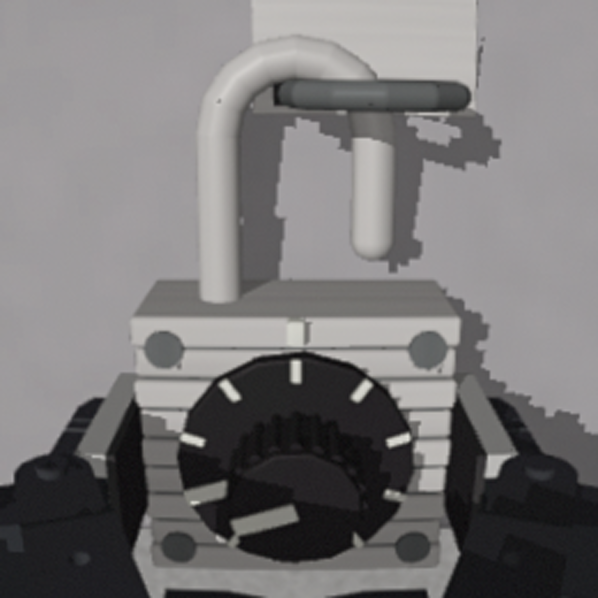

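>>> send_rows(plan=[[0,0,-0.4,0,0.5],[0,0,-0.35,0,0.5],[0,0,-0.15,0,0.5],[0,0,0,0,0.5]])

```text
clock: 13.4
tcp_pos: [0.4488, 0.0572, 0.1394]
orientation: [-1.26, 1.126, -1.126]
contact_force: [3.7, 0.1, -3.7]
grip_width: 0.0564
```

```bash
python3 - <<'E'
from h import *
state()
E
```

```text
t 13.4 tcp [0.4488 0.0572 0.1394] F [ 3.7  0.1 -3.7] M [ 0.109 -0.553 -0.015] w 0.0564 j [-1.06  0.41  0.99  2.21 -0.5   0.76 -1.19]
yaw of tool x deg -83.57
[[ 0.112  0.     0.994]
 [-0.994  0.     0.112]
 [-0.    -1.     0.   ]]
```

>>> send_rows(plan=[[0,0,-0.1,0,0.5],[0,0,-0.1,0,0.5],[0,0,0,0,0.5]])

```text
clock: 13.78
tcp_pos: [0.4485, 0.0571, 0.1398]
orientation: [-1.258, 1.123, -1.128]
contact_force: [7.5, 0.0, -8.2]
grip_width: 0.0566
```

```bash
python3 - <<'E'
from h import *
state()
f=shot('wrist','m_w',(150,30,410,340),1.9)
E
```

```text
t 13.78 tcp [0.4485 0.0571 0.1398] F [ 7.5  0.  -8.2] M [ 0.165 -1.366  0.089] w 0.0566 j [-1.07  0.41  0.99  2.22 -0.5   0.76 -1.19]
yaw of tool x deg -83.57
[[ 0.112  0.004  0.994]
 [-0.994 -0.     0.112]
 [ 0.001 -1.     0.004]]
```

View pics/m_w.png

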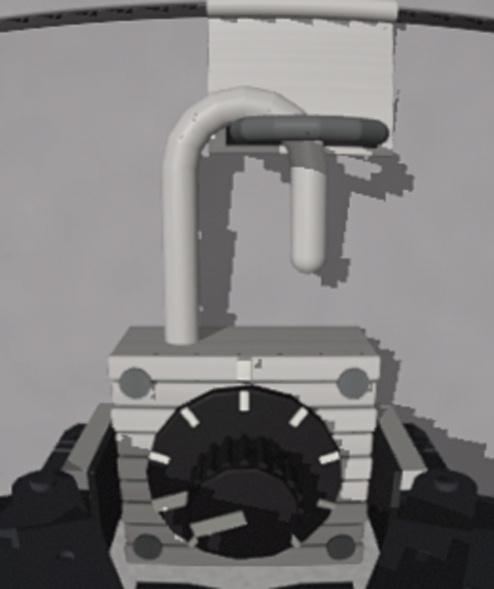

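>>> send_rows(plan=[[0,0,0.5,0,0.5],[0,0,0.8,0,0.5],[0,0,0.8,0,0.5],[0,0,0.8,0,0.5],[0,0,0.8,0,0.5],[0,0,0.3,0,0.5],[0,0,0,0,0.5]])

```text
clock: 14.7
tcp_pos: [0.4865, 0.0613, 0.1392]
orientation: [-1.26, 1.126, -1.126]
contact_force: [-0.2, -0.6, -3.7]
grip_width: 0.0569
```

```bash
python3 - <<'E'
from h import *
state()
f=shot('wrist','n_w',(150,30,410,340),1.9)
s=r.grab_frame('side'); cv2.imwrite('pics/n_s.png',cv2.resize(s['image'][150:230,220:320,::-1],None,fx=6,fy=6,interpolation=cv2.INTER_CUBIC))
E
```

```text
t 14.7 tcp [0.4865 0.0613 0.1392] F [-0.2 -0.6 -3.7] M [-0.009  0.018 -0.008] w 0.0569 j [-0.99  0.47  0.95  2.13 -0.54  0.8  -1.16]
yaw of tool x deg -83.58
[[ 0.112 -0.     0.994]
 [-0.994 -0.     0.112]
 [ 0.    -1.    -0.   ]]
```

View pics/n_w.png

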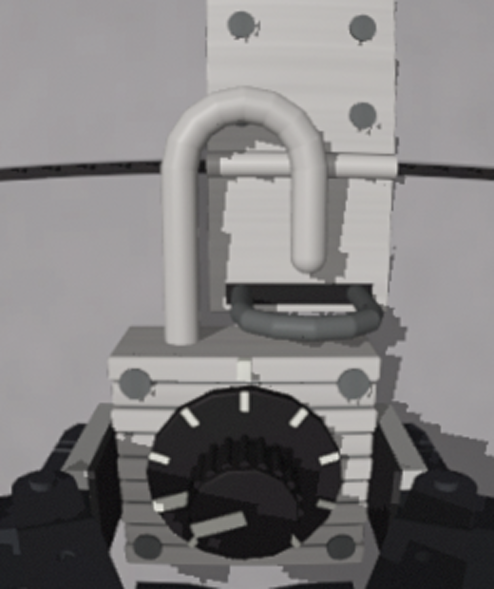

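View pics/n_s.png

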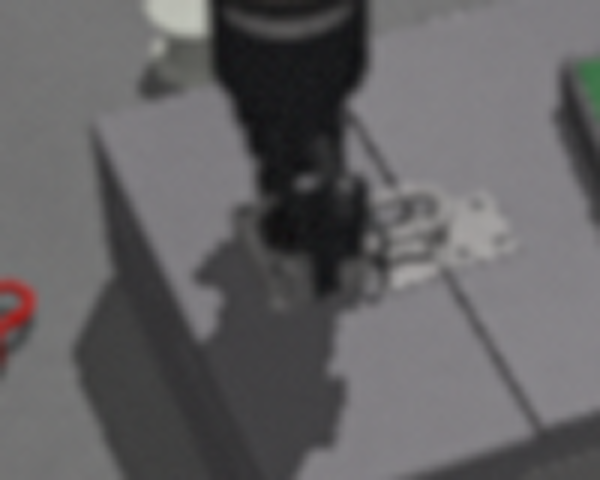

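```bash
python3 - <<'E'
from h import *
f=r.grab_frame('wrist')
p,M,o=tool(); X=M[:,2];Y=-M[:,0]
c=lambda u,v:(150+u/1.9,30+v/1.9)
def lx(u,v,z):
    q=onz(f,'wrist',*c(u,v),z)-p; return round(1000*q@X,1),round(1000*q@Y,1)
print('mark(25)',lx(244,368,.1475),'face top edge(27)',lx(244,357,.1475),'toe end(42; z mid)',lx(308,272,.1345))
print('staple arch top front/back',lx(305,341,.1525),lx(305,315,.1525),'ends',lx(232,300,.140),lx(380,312,.145))
print('staple top centre',lx(305,328,.1535))
E
```

```text
mark(25) (np.float64(24.7), np.float64(-1.3)) face top edge(27) (np.float64(27.1), np.float64(-1.3)) toe end(42; z mid) (np.float64(42.3), np.float64(-15.3))
staple arch top front/back (np.float64(32.0), np.float64(-13.1)) (np.float64(37.2), np.float64(-13.0)) ends (np.float64(37.3), np.float64(1.3)) (np.float64(36.0), np.float64(-29.5))
staple top centre (np.float64(34.9), np.float64(-13.0))
```

>>> send_rows(plan=[[0,-0.5,0,0,0.5],[0,-0.8,0,0,0.5],[0,-0.8,0,0,0.5],[0,-0.8,0,0,0.5],[0,-0.8,0,0,0.5],[0,-0.8,0,0,0.5],[0,0,0,0,0.5]])

```text
clock: 15.72
tcp_pos: [0.4869, 0.0615, 0.1849]
orientation: [-1.259, 1.126, -1.126]
contact_force: [-0.3, 0.4, -4.1]
grip_width: 0.0569
```

```bash
python3 - <<'E'
from h import *
state()
f=shot('wrist','o_w',(150,30,410,340),1.9)
E
```

```text
t 15.72 tcp [0.4869 0.0615 0.1849] F [-0.3  0.4 -4.1] M [ 0.006  0.053 -0.047] w 0.0569 j [-1.08  0.4   1.04  2.09 -0.45  0.89 -1.24]
yaw of tool x deg -83.57
[[ 0.112  0.001  0.994]
 [-0.994  0.001  0.112]
 [-0.    -1.     0.001]]
```

View pics/o_w.png

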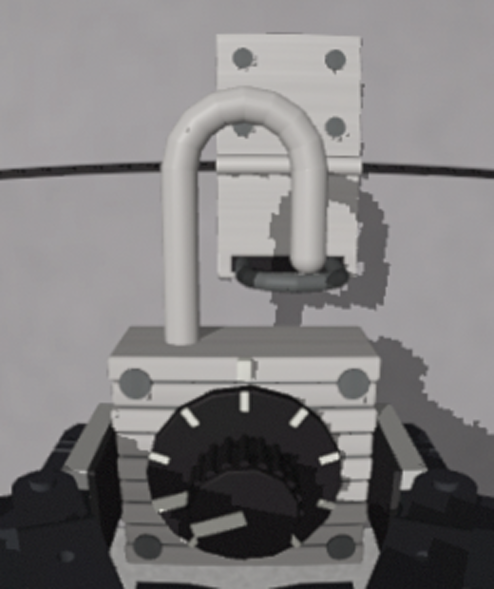

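The lock is clear of the staple, with the shackle still open. Now I'll raise it.

>>> send_rows(plan=[[0,-1,0,0,0.5],[0,-1.5,0,0,0.5],[0,-1.5,0,0,0.5],[0,-1.5,0,0,0.5],[0,-1.5,0,0,0.5],[0,-1,0,0,0.5],[0,-0.5,0,0,0.5],[0,0,0,0,0.5],[0,0,0,0,0.5],[0,0,0,0,0.5],[0,0,0,0,0.5]])

```text
clock: 17.15
tcp_pos: [0.4863, 0.0613, 0.2691]
orientation: [-1.261, 1.127, -1.126]
contact_force: [0.1, -0.1, -4.3]
grip_width: 0.0567
```

```bash
python3 - <<'E'
from h import *
p,M,o=state(); print(np.abs(o['qvel']).max())
f=shot('wrist','p_w')
shot('side','p_s',(200,110,400,270),4)
shot('top','p_t')
E
```

```text
t 17.15 tcp [0.4863 0.0613 0.2691] F [ 0.1 -0.1 -4.3] M [0.004 0.01  0.035] w 0.0567 j [-1.24  0.27  1.19  2.01 -0.29  1.05 -1.38]
yaw of tool x deg -83.59
[[ 0.112 -0.     0.994]
 [-0.994 -0.     0.112]
 [ 0.    -1.    -0.   ]]
0.002658770167677587
```

View pics/p_w.png

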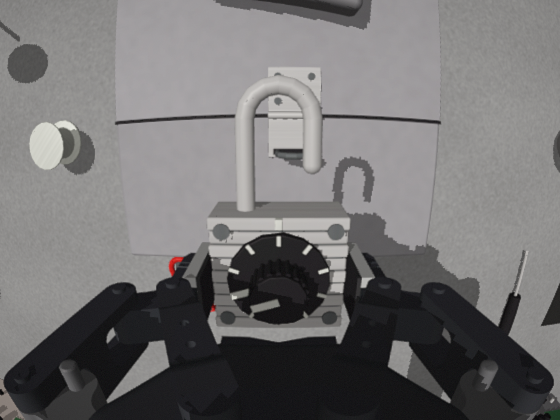

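View pics/p_s.png

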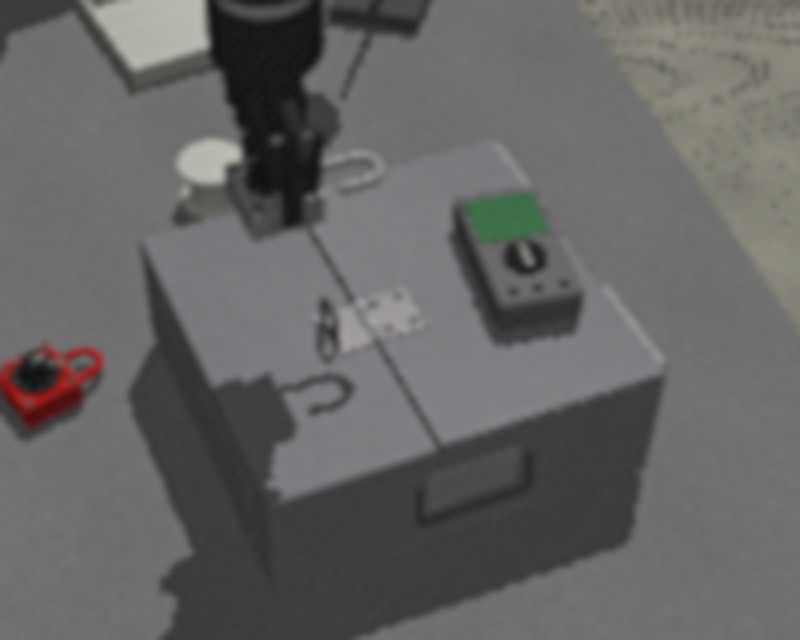

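View pics/p_t.png

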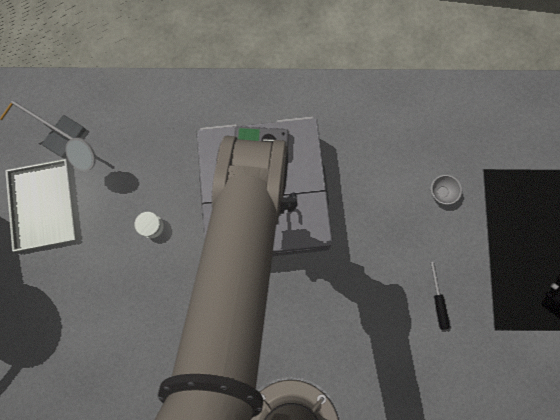

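The lock is held level with the dial still on 3 and the shackle open. Its underside is at about 0.251 m, and 0.2225 m is needed. The bystanders haven't moved.

```bash
python3 - <<'E'
from bench import r
print(r.hand_in())
E
```

```text
the job is handed in; nothing more can be done
None
```

The padlock is open, off the staple and held level with its dial up. I handed the job in at about 17 s of the 72 s allowed; it reports no verdict.

- **Dial:** I gripped the knob and turned it 180° clockwise in five 36° steps, from 8 to 3. The wrist picture then showed the long stroke 108° anticlockwise of the mark. I did not feel the separate clicks in the force or moment readings; I read the setting from the pictures.
- **Shackle:** I gripped the body across its sides, squared it to the chest and pulled it back until it met the stop (wrist force rose to about 8 N).
- **Unhooking:** I pushed it 38 mm forward, and the picture put the staple about 34.6 mm from the lock's origin, against 34.5 mm wanted. I then lifted it straight up without it catching.
- **Last checks:** The lock was gripped (opening 56.7 mm), still, and its dial was still on 3. Its underside was about 0.251 m up, 13 cm above the lid. The bystanders stood as before, though the arm partly hid the meter in the top view. No check failed. The first two wrist views placed the lock about 2 mm apart, which is within the calibration.

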